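# Stow three spacer rings in the leaning latch tube

## Task

Stow the three bronze spacer rings in the leaning blue tube: drop them in one after another so that they lie flat in a single column, and press them down past the sprung steel latch inside the mouth, so that the latch springs back over the top ring. Leave all the other gear where it is.

Things in the scene. Friction and masses are not known exactly. Their poses are not given: they have to be found in the camera images.
- ring_a: Bronze spacer ring, 42 mm outside diameter, 14 mm hole, 14 mm thick, about 140 g, starting flat on the table; the three are alike. Origin: centre of its underside; z is its axis.
- ring_b: Bronze spacer ring, 42 mm outside diameter, 14 mm hole, 14 mm thick, about 140 g, starting flat on the table; the three are alike. Origin: centre of its underside; z is its axis.
- ring_c: Bronze spacer ring, 42 mm outside diameter, 14 mm hole, 14 mm thick, about 140 g, starting flat on the table; the three are alike. Origin: centre of its underside; z is its axis.
- ring_a_center (a point): Middle of that ring, on its axis at half its thickness (7 mm above its origin).
- ring_b_center (a point): Middle of that ring, on its axis at half its thickness (7 mm above its origin).
- ring_c_center (a point): Middle of that ring, on its axis at half its thickness (7 mm above its origin).
- tube: Blue tube, fixed, open above, leaning 21 degrees towards its own -x; the latch is on its +x side. Bore 43.2 mm, outside 52 mm (57 mm at the rim). Origin: centre of the bore's flat closed floor; z runs along the bore out of the mouth. The rim is 66 mm from the floor; the last 3 mm flare open to 49 mm. Three stacked rings reach 42 mm.
- tube_mouth (a point): Centre of the tube's mouth, in the plane of the rim (66 mm along z from the tube's origin).
- latch (a joint): Sprung steel leaf in the tube's +x wall, 12 mm wide. 0: sprung out, 5 mm into the bore; up to 0.0075 m: pushed back. Its slope leaves the wall 54 mm above the bore floor and ends in a lower edge at 44.5 mm. A ring put in the mouth rests on the slope, its top about level with the rim; about 4 to 10 N along the bore pushes it past. A ring that is past may still stick crooked until pushed on down.
- clamp: Bronze pole clamp, a U-shaped block 52 x 50 x 46 mm with a steel bolt across; not part of the job, leave it alone. Origin: centre of its underside.
- connector: Grey plastic solar connector, 67 x 24 x 20 mm; not part of the job, leave it alone. Origin: centre of its underside.
- spanner: Steel spanner lying flat, about 180 mm long; not part of the job, leave it alone.
- brush: Frost brush lying flat, about 200 mm long; not part of the job, leave it alone.
- tin: Red tin with a steel cap, 66 mm wide, 60 mm tall, standing; not part of the job, leave it alone. Origin: centre of its underside.
- battery: Yellow battery pack, 70 x 110 x 70 mm; not part of the job, leave it alone. Origin: centre of its underside.
- flask: Green flask, 70 mm wide, 210 mm tall, standing; not part of the job, leave it alone. Origin: centre of its underside.
There are look-alikes about, which are no part of the job. What is shaped like the ring_b but turquoise or yellow is not meant. Leave any purple look-alike of the ring_c alone.

How it is judged:
By the outcome, as a careful person would: the job done as asked, in the order asked, and still so for the second after the job is handed in, with the robot touching nothing.
It also fails if it takes over 72 s, if anything falls off the work surface, if the arm or the gripper's body presses on something with over 40 N, if the wrist force passes 120 N, or if a joint passes its speed limit or range.

## Robot

A 7-joint arm with a two-finger parallel gripper is mounted at the origin on the work surface. World frame = base frame: x ahead of the robot, y to its left, z up, the work surface at z = 0. Lengths are in mm, angles in degrees, forces in N, time in s.
With the tool pointing down it reaches from about 350 to 775 mm from the base axis. Payload 3.1 kg.
Tool frame: the origin (TCP) lies between the finger pads; the fingertips stand 14 mm ahead of it and the grasp point (between the pads) lies 5 mm behind it; z points along the fingers, y is the line along which they close (so a half turn about z gives the same grasp; the last joint's range is limited). The gripper opens to 85 mm and grips with 20 to 120 N. Pads are 22 mm wide; open, the fingers measure 114 mm over their backs; the gripper's body (76 mm by 85 mm) begins 54 mm behind the grasp point. The pads swing forward as they close: fully open they stand 13 mm farther back than shut.
Start: joints at [-72.233, 17.813, 0.802, 86.603, -0.252, 75.585, -1.558], TCP at [189.497, 516.341, 245.304] pointing down, gripper open.
Joint ranges: [-154.91, 154.91], [-16.99, 109.72], [-72.82, 74.43], [7.12, 147.25], [-82.49, 262.49], [11.32, 116.49], [-174.64, 174.64]. Speed limits (degrees/s): [159.86, 159.86, 180, 180, 180, 180, 180].

## Interface

Orientations are given as a 3x3 rotation matrix whose columns are the frame's x, y, z axes.
In Python, from station import ctrl gives the robot as it stands.
- The arm moves only by the shell command python3 -m creep 'ROWS'. ROWS is JSON, a list of rows, each an object of numbers: "tx", "ty", "tz": the shift along the tool's x, y, z in mm; "wx", "wy", "wz": the turn, a rotation vector about the tool's x, y, z in rad; "claw": the opening, from 0 (shut) to 1 (fully open). In form: [{"tx": .., "ty": .., "tz": .., "wx": .., "wy": .., "wz": .., "claw": ..}, ...]. A call has 1 to 12 rows; each row shifts and turns the commanded pose from where the row before left it, along the tool's axes as they then stand; what a row does not reach is not made up. A row lasts 1/10 s, in which the tool goes at most 50 mm and 8.59 degrees, less where a joint would pass 70% of its speed; a pose out of reach is approached as far as the arm can. A call is refused whole if a number of a shift passes 50 or a number of a turn 0.15, either way. A call with a gripper value outside its range is refused whole. The fingers move at their own pace and stop on an object; the grip force is fixed at half the most. Time passes only in rows, so rows that do not move let the fingers close. It gives the time, the measured TCP pose, the force, the opening and the grip force at its end, in the units of the state.
- ctrl.sense(): the state, without advancing time (a new reading comes with each control period).
- ctrl.get_image(name): name is "scene" or "side" or "wrist"; returns a dict with "color" (480x640x3 uint8, red, green, blue), "depth" (480x640 float32, mm along the optical axis (not along the pixel's ray), 0 where there is no reading), "K" (3x3 intrinsics, pixels), "R" (3x3) and "t" (3): a world point X has camera coordinates R X + t; the wrist camera has in their place "T_tool_cam" (4x4, takes a point from camera to tool coordinates, whose origin is the TCP and whose axes are the flange's). Camera axes: x right, y down, z forward; pixel columns grow to the right and rows downward; lengths in mm; the calibration is good to about 2 mm. A picture is of the moment at which its call begins: read the wrist's pose just before it.
- ctrl.finish_job(): hands the job in; it is judged then, once.
The state is a dict: "clock": time; "joints": joint angles; "qd": joint speeds; "joint_torque": joint torques, N m; "tool_pos": TCP position; "eef_rot": TCP orientation; "force": force on the tool from outside, world axes, zero at the start; "torque": the same for the moment, N m; "gripper_width": opening from 0.0 (shut) to 1.0 (fully open); "finger_force": force on a finger pad.
Only numpy, scipy, OpenCV 4.12 (cv2) and the standard library are available. Lean on these libraries where they do the work, as an engineer would, in place of code of your own. Each camera call takes 0.05 s, during which the arm holds its last target. There are 200 camera calls.

## Working session

There is one attempt and no reset: what is moved stays moved. The work goes in short steps, Python scripts to look and compute and a shell command to move; the robot and the scene stay as the last step left them, time stands still between calls to the robot, and variables do not carry over. Pictures are saved under pics/ and viewed, at most 10 in all, crops included, and the job is handed in when it is done.

```bash
ls; mkdir -p pics
cat > h.py <<'E'
import numpy as np, cv2
from station import ctrl
np.set_printoptions(precision=2,suppress=True)
def save(im,n): cv2.imwrite('pics/'+n,cv2.cvtColor(im,cv2.COLOR_RGB2BGR))
def cloud(im,s=None):
    d=im['depth'].astype(float);K=im['K'];v,u=np.mgrid[:480,:640]
    P=np.stack([(u-K[0,2])/K[0,0]*d,(v-K[1,2])/K[1,1]*d,d],-1)
    if 'R' in im: W=(P-im['t'])@im['R']
    else:
        T=im['T_tool_cam'];W=(P@T[:3,:3].T+T[:3,3])@np.array(s['eef_rot']).T+np.array(s['tool_pos'])
    W[d==0]=np.nan
    return W
E
python3 - <<'E'
from h import *
s=ctrl.sense();print(s)
for n in('scene','side'):
    im=ctrl.get_image(n);save(im['color'],n+'0.png');np.savez(n+'0.npz',**im)
E
```

```text
pics
{'clock': 0.0, 'joints': array([-72.23,  17.86,   0.8 ,  86.69,  -0.25,  75.58,  -1.56]), 'qd': array([-0.07, -0.03, -0.11,  0.08,  0.04, -0.01,  0.03]), 'joint_torque': array([ -0.  , -37.99,   0.15, -23.06,   0.01,   0.01,   0.  ]), 'tool_pos': array([189.26, 515.68, 244.24]), 'eef_rot': array([[-0.94,  0.34, -0.  ],
       [ 0.34,  0.94, -0.  ],
       [-0.  , -0.  , -1.  ]]), 'force': array([-0.33,  0.21,  0.55]), 'torque': array([ 0.02, -0.01,  0.02]), 'finger_force': 0.0, 'gripper_width': 1.0027669371054584}
```

View pics/scene0.png

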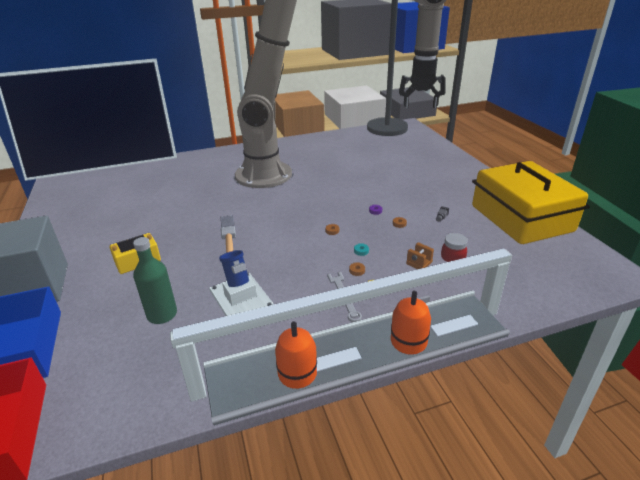

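View pics/side0.png

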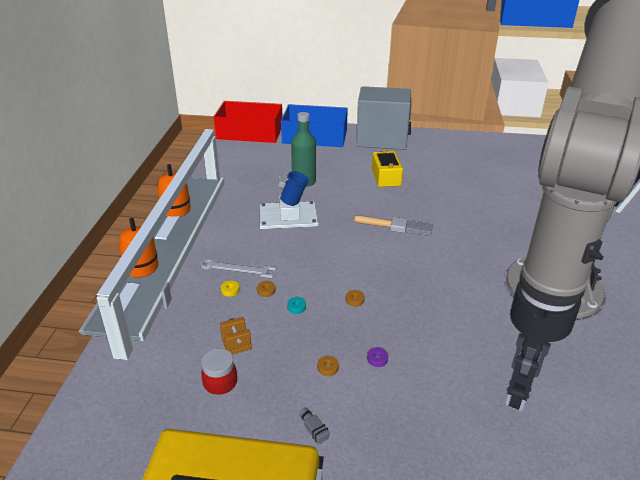

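Side view: bronze rings are at (266,289), (355,298) and (328,366). Look-alikes are yellow (230,288), turquoise (297,305) and purple (377,357), all left alone. The bronze clamp is at (236,335). The tube is at (293,188), leaning right and up.

Run:
```python
from h import *
for n in('side','scene'):
    im=dict(np.load(n+'0.npz'));W=cloud(im);hsv=cv2.cvtColor(im['color'],cv2.COLOR_RGB2HSV)
    x,y,z=np.moveaxis(W,-1,0);h,s,v=np.moveaxis(hsv,-1,0)
    inb=(x>250)&(x<900)&(abs(y)<500)&(z>-5)
    m=(h>5)&(h<18)&(s>120)&inb&(z<40)
    k,l,st,c=cv2.connectedComponentsWithStats(m.astype('u1'))
    for i in range(1,k):
        if st[i,4]>20:
            q=W[l==i];t=q[q[:,2]>np.nanmax(q[:,2])-5];print(n,c[i],st[i,4],'min',q.min(0),'max',q.max(0),'topmid',(t.min(0)+t.max(0))/2)
    b=(h>105)&(h<125)&(s>120)&inb&(z>20)&(z<200)
    q=W[b];print(n,'blue',len(q),q.min(0),q.max(0),q.mean(0)); 
    np.save(n+'_blue.npy',q)
im=dict(np.load('side0.npz'))['color']
a=cv2.resize(im[150:240,240:340],None,fx=4,fy=4,interpolation=2);b=cv2.resize(im[270:385,215:395],None,fx=3.13,fy=3.13,interpolation=2)
A=np.zeros((600,600,3),'u1')
b=cv2.resize(im[270:385,220:390],(400,270));a=cv2.resize(a,(360,324))
A[:324,:360]=a;A[325:595,:400]=b
s2=dict(np.load('scene0.npz'))['color'][205:320,200:280];A[:345,362:600]=cv2.resize(s2,(238,345))
save(A,'crop.png')
```

```text
side [265.66 288.41] 238 min [621.13  85.63  -3.67] max [660.36 130.49  17.28] topmid [640.51 109.52  14.78]
side [354.48 297.61] 239 min [422.61  90.96  -1.58] max [461.04 133.53  16.79] topmid [441.95 112.56  14.3 ]
side [239.92 326.2 ] 74 min [653.85 248.13  18.54] max [676.79 262.31  39.99] topmid [665.32 255.24  37.83]
side [235.3 341.7] 415 min [633.96 262.34  -1.97] max [697.57 309.14  39.91] topmid [666.03 286.46  37.42]
side [327.56 365.45] 335 min [456.75 292.74  -0.74] max [496.4  335.59  18.54] topmid [476.71 313.68  16.05]
side blue 625 [ 366.59 -464.39   45.98] [898.98 126.34 193.68] [ 625.08 -192.79   91.35]
scene [399.49 221.48] 87 min [462.23 290.82   3.01] max [499.22 328.28  17.33] topmid [482.1  308.21  14.89]
scene [332.21 228.72] 96 min [426.72  88.44   2.48] max [465.63 125.65  17.  ] topmid [447.97 107.05  14.56]
scene [426.79 260.17] 84 min [671.55 260.01   5.53] max [703.98 302.53  38.87] topmid [693.45 280.6   37.09]
scene [357.02 268.  ] 120 min [625.4   85.7    2.07] max [665.48 121.38  16.59] topmid [645.33 103.54  14.12]
scene blue 522 [ 595.79 -231.43   56.77] [ 666.16 -177.3   128.38] [ 642.35 -205.16   93.58]
```

View pics/crop.png

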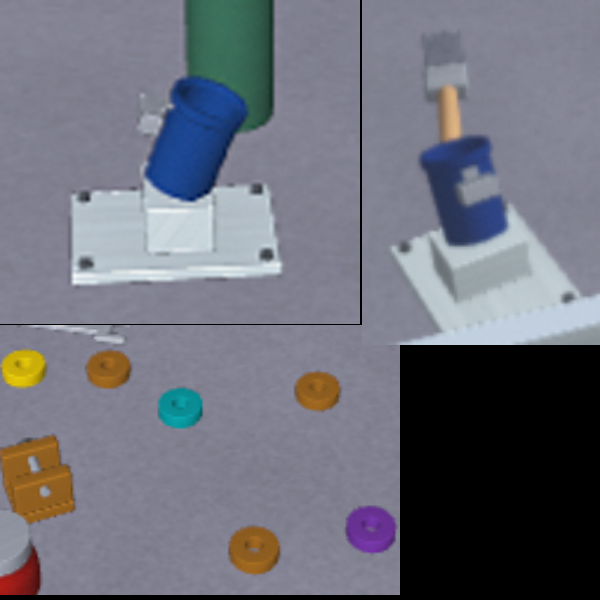

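Bronze rings are confirmed: three plain brown rings, with turquoise, yellow and purple separate. The tube leans roughly towards the robot, with the latch bracket on its far side. I'll fit the tube axis and look through the wrist camera.

```bash
cat > tube.py <<'E'
from h import *
from scipy.optimize import least_squares
def axis(yaw): 
    a=np.radians(21); x=np.array([np.cos(yaw),np.sin(yaw),0]); return -np.sin(a)*x+np.cos(a)*np.array([0,0,1.]),x
E
cat > fit.py <<'E'
from tube import *
for n in('side','scene'):
    q=np.load(n+'_blue.npy');q=q[(q[:,0]>590)&(q[:,0]<680)&(q[:,1]>-245)&(q[:,1]<-165)]
    def f(p):
        # mouth centre p[:3], yaw p[3]
        z,x=axis(p[3]); d=q-p[:3]; h=d@z; r=np.linalg.norm(d-np.outer(h,z),axis=1)
        out=np.where(h>-6,28.5,26); e=np.minimum(abs(r-out),np.maximum(abs(r-21.6),0)+0*r) 
        return np.r_[e,  5*max(0,np.percentile(h,98)), 5*max(0,-np.percentile(h,98))]
    best=min((least_squares(f,[610,-205,120,y0],loss='soft_l1',diff_step=1e-4) for y0 in(-.6,-.3,0,.3,.6)),key=lambda r:r.cost)
    print(n,len(q),best.x[:3],np.degrees(best.x[3]),best.cost/len(q))
    # rim plane top points
    print(q[q[:,2]>115].mean(0), q[:,2].max())
E
python3 fit.py
```

```text
side 614 [ 615.75 -203.83  117.02] 13.969964139149948 0.7885152644985817
[ 629.58 -196.61  119.88] 125.86886401962043
scene 522 [ 617.58 -205.25  116.47] 13.772425584001908 0.6364908770709816
[ 639.55 -205.31  121.41] 128.37532929919618
```

```bash
python3 -m creep '[{"tx":-50,"ty":-50,"wz":0},{"tx":-50,"ty":-50},{"tx":-50,"ty":-50},{"tx":-50,"ty":-25},{"tx":0,"ty":0}]'
```

```text
invalid input
```

```bash
python3 -m creep '[{"tx":-43,"ty":-12,"tz":0,"wx":0,"wy":0,"wz":0,"claw":1},{"tx":-43,"ty":-12,"tz":0,"wx":0,"wy":0,"wz":0,"claw":0.7},{"tx":-43,"ty":-12,"tz":0,"wx":0,"wy":0,"wz":0,"claw":0.7},{"tx":-43,"ty":-12,"tz":0,"wx":0,"wy":0,"wz":0,"claw":0.7},{"tx":-43,"ty":-12,"tz":20,"wx":0,"wy":0,"wz":0,"claw":0.7},{"tx":-43,"ty":-12,"tz":20,"wx":0,"wy":0,"wz":0,"claw":0.7},{"tx":-43,"ty":-12,"tz":20,"wx":0,"wy":0,"wz":0,"claw":0.7},{"tx":-43,"ty":-12,"tz":20,"wx":0,"wy":0,"wz":0,"claw":0.7},{"tx":0,"ty":0,"tz":0,"wx":0,"wy":0,"wz":0,"claw":0.7},{"tx":0,"ty":0,"tz":0,"wx":0,"wy":0,"wz":0,"claw":0.7}]'
cat > w.py <<'E'
from h import *
import sys
def look(n):
    s=ctrl.sense();im=ctrl.get_image('wrist');W=cloud(im,s);save(im['color'],n+'.png');np.savez(n+'.npz',W=W,c=im['color']);return s,im,W
def rings(s,im,W):
    h,sa,v=np.moveaxis(cv2.cvtColor(im['color'],cv2.COLOR_RGB2HSV),-1,0)
    m=(h>5)&(h<18)&(sa>120)
    k,l,st,c=cv2.connectedComponentsWithStats(m.astype('u1'))
    R=np.array(s['eef_rot'])
    for i in range(1,k):
        if st[i,4]>150:
            q=W[l==i];q=q[~np.isnan(q[:,0])]
            if len(q)<50: continue
            t=q[q[:,2]>np.percentile(q[:,2],90)-4]
            (cx,cy),r=cv2.minEnclosingCircle(t[:,:2].astype('f4'))
            d=R.T@(np.array([cx,cy,14])-s['tool_pos'])
            print('ring px',c[i],'world',cx,cy,'r',r,'ztop',np.median(t[:,2]),'tool-frame top',d)
if __name__=='__main__':
    s,im,W=look(sys.argv[1]);print(s['clock'],s['tool_pos'],s['force'],s['gripper_width']);print(s['eef_rot']);rings(s,im,W)
E
python3 w.py w1; python3 -c "
from h import *
print(ctrl.get_image('wrist')['T_tool_cam'])"
```

```text
clock: 1.1
tool_pos: [479.6, 305.9, 164.0]
eef_rot: [[-0.937, 0.348, -0.002], [0.348, 0.937, -0.002], [0.002, -0.003, -1.0]]
force: [-0.6, 0.9, 0.5]
gripper_width: 0.702
finger_force: 0.0
1.1 [479.64 305.9  163.96] [-0.6   0.95  0.51] 0.7023899922206024
[[-0.94  0.35 -0.  ]
 [ 0.35  0.94 -0.  ]
 [ 0.   -0.   -1.  ]]
ring px [326.14 215.67] world 476.9990234375 311.32476806640625 r 20.629833221435547 ztop 13.884020907110099 tool-frame top [  4.14   4.55 149.95]
ring px [ 57.48 262.96] world 442.0400695800781 109.49823760986328 r 21.10181427001953 ztop 13.837955680040551 tool-frame top [ -33.34 -196.82  150.41]
ring px [361.12 429.86] world 574.3348999023438 306.9698486328125 r 103.5792465209961 ztop 45.29762988789932 tool-frame top [-88.63  34.35 149.74]
ring px [161.31 465.92] world 553.685302734375 187.50265502929688 r 140.83106994628906 ztop 13.938446759600069 tool-frame top [-110.85  -84.84  150.01]
[[   0.     -0.95   -0.32   83.65]
 [   1.      0.     -0.      0.11]
 [   0.     -0.32    0.95 -128.56]
 [   0.      0.      0.      1.  ]]
```

```bash
python3 -m creep '[{"tx":4,"ty":4.5,"tz":20,"wx":0,"wy":0,"wz":0,"claw":0.7},{"tx":0,"ty":0,"tz":25,"wx":0,"wy":0,"wz":-0.118,"claw":0.7},{"tx":0,"ty":0,"tz":25,"wx":0,"wy":0,"wz":-0.118,"claw":0.7},{"tx":0,"ty":0,"tz":25,"wx":0,"wy":0,"wz":-0.118,"claw":0.7},{"tx":0,"ty":0,"tz":25,"wx":0,"wy":0,"wz":-0.118,"claw":0.7},{"tx":0,"ty":0,"tz":15,"wx":0,"wy":0,"wz":-0.118,"claw":0.7},{"tx":0,"ty":0,"tz":7,"wx":0,"wy":0,"wz":0,"claw":0.7},{"tx":0,"ty":0,"tz":0,"wx":0,"wy":0,"wz":0,"claw":0.7},{"tx":0,"ty":0,"tz":0,"wx":0,"wy":0,"wz":0,"claw":0.7}]'; python3 w.py w2
```

```text
clock: 2.1
tool_pos: [477.4, 314.6, 24.4]
eef_rot: [[-0.972, -0.236, 0.002], [-0.236, 0.972, 0.001], [-0.002, 0.001, -1.0]]
force: [1.6, 0.1, 0.8]
gripper_width: 0.698
finger_force: 0.0
2.1 [477.39 314.65  24.44] [1.55 0.09 0.76] 0.6979143395328211
[[-0.97 -0.24  0.  ]
 [-0.24  0.97  0.  ]
 [-0.    0.   -1.  ]]
ring px [310.31 315.56] world 476.9129638671875 310.6820373535156 r 21.033870697021484 ztop 13.833156620339473 tool-frame top [ 1.42 -3.75 10.43]
```

```bash
python3 -m creep '[{"tx":1.5,"ty":-3.7,"tz":3.5,"wx":0,"wy":0,"wz":0,"claw":0.7},{"tx":0,"ty":0,"tz":0,"wx":0,"wy":0,"wz":0,"claw":0.4},{"tx":0,"ty":0,"tz":0,"wx":0,"wy":0,"wz":0,"claw":0.3},{"tx":0,"ty":0,"tz":0,"wx":0,"wy":0,"wz":0,"claw":0.3},{"tx":0,"ty":0,"tz":0,"wx":0,"wy":0,"wz":0,"claw":0.3},{"tx":0,"ty":0,"tz":0,"wx":0,"wy":0,"wz":0,"claw":0.3},{"tx":0,"ty":0,"tz":0,"wx":0,"wy":0,"wz":0,"claw":0.3}]'; python3 w.py w3
```

```text
clock: 2.85
tool_pos: [476.9, 309.1, 20.7]
eef_rot: [[-0.972, -0.235, 0.0], [-0.235, 0.972, -0.0], [-0.0, -0.0, -1.0]]
force: [-1.9, -1.2, 5.8]
gripper_width: 0.451
finger_force: 59.7
2.85 [476.88 309.08  20.67] [-1.95 -1.15  5.85] 0.4511096412872839
[[-0.97 -0.24  0.  ]
 [-0.24  0.97 -0.  ]
 [-0.   -0.   -1.  ]]
ring px [320.32 324.98] world 477.3165588378906 309.7831726074219 r 21.031816482543945 ztop 13.832147958954145 tool-frame top [-0.59  0.58  6.67]
```

View pics/w3.png

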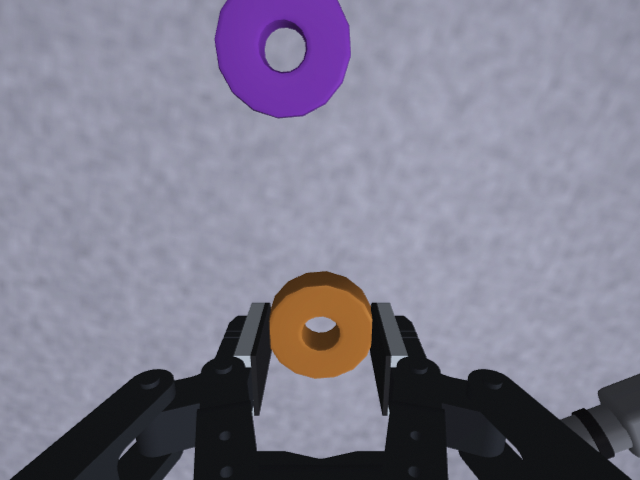

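```bash
python3 -m creep '[{"tx":0,"ty":0,"tz":-30,"wx":0,"wy":0,"wz":0,"claw":0.3},{"tx":0,"ty":0,"tz":-40,"wx":0,"wy":0,"wz":0,"claw":0.3},{"tx":0,"ty":-20,"tz":-40,"wx":0,"wy":0,"wz":0,"claw":0.3},{"tx":0,"ty":-40,"tz":-40,"wx":0,"wy":0,"wz":0,"claw":0.3},{"tx":0,"ty":-48,"tz":-20,"wx":0,"wy":0,"wz":0,"claw":0.3},{"tx":0,"ty":-48,"tz":0,"wx":0,"wy":0,"wz":0,"claw":0.3},{"tx":0,"ty":-48,"tz":0,"wx":0,"wy":0,"wz":0,"claw":0.3},{"tx":0,"ty":-48,"tz":0,"wx":0,"wy":0,"wz":0,"claw":0.3},{"tx":0,"ty":-48,"tz":0,"wx":0,"wy":0,"wz":0,"claw":0.3},{"tx":0,"ty":-40,"tz":0,"wx":0,"wy":0,"wz":0,"claw":0.3},{"tx":0,"ty":-20,"tz":0,"wx":0,"wy":0,"wz":0,"claw":0.3}]'
python3 - <<'E'
from h import *
im=dict(np.load('side0.npz'));W=cloud(im);hsv=cv2.cvtColor(im['color'],cv2.COLOR_RGB2HSV);h,s,v=np.moveaxis(hsv,-1,0)
m=(h>50)&(h<85)&(s>100);m[:,:285]=0;m[:,330:]=0;m[:120]=0;m[190:]=0
q=W[m];print('flask',np.nanmin(q,0),np.nanmax(q,0),np.nanmedian(q,0))
E
```

```text
clock: 4.0
tool_pos: [560.0, -40.4, 184.0]
eef_rot: [[-0.973, -0.229, -0.0], [-0.229, 0.973, -0.004], [0.001, -0.003, -1.0]]
force: [0.3, 0.3, -0.7]
gripper_width: 0.452
finger_force: 60.6
flask [ 595.59 -392.26   -0.59] [ 661.01 -341.54  192.71] [ 622.98 -359.8   103.51]
```

```bash
python3 -m creep '[{"tx":0,"ty":-30,"tz":-5,"wx":0,"wy":0,"wz":0,"claw":0.3},{"tx":5,"ty":-45,"tz":-5,"wx":0,"wy":0,"wz":0,"claw":0.3},{"tx":0,"ty":-45,"tz":0,"wx":0,"wy":0,"wz":0,"claw":0.3},{"tx":0,"ty":-35,"tz":0,"wx":0,"wy":0,"wz":0,"claw":0.3},{"tx":0,"ty":-18,"tz":0,"wx":0,"wy":0,"wz":0,"claw":0.3},{"tx":0,"ty":0,"tz":0,"wx":0,"wy":-0.0916,"wz":0,"claw":0.3},{"tx":0,"ty":0,"tz":0,"wx":0,"wy":-0.0916,"wz":0,"claw":0.3},{"tx":0,"ty":0,"tz":0,"wx":0,"wy":-0.0916,"wz":0,"claw":0.3},{"tx":0,"ty":0,"tz":0,"wx":0,"wy":-0.0916,"wz":0,"claw":0.3},{"tx":0,"ty":0,"tz":0,"wx":0,"wy":0,"wz":0,"claw":0.3},{"tx":0,"ty":0,"tz":0,"wx":0,"wy":0,"wz":0,"claw":0.3}]'
cat > rel.py <<'E'
from tube import *
M=np.array([616.7,-204.5,116.7]);yaw=np.radians(13.9)
def rel(s=None):
    s=s or ctrl.sense();R=np.array(s['eef_rot']);z,x=axis(yaw)
    print('t',s['clock'],'pos',s['tool_pos'],'w',s['gripper_width'],'F tool',R.T@s['force'])
    print('mouth in tool frame',R.T@(M-s['tool_pos']),'tube -z in tool',R.T@-z,'tube x in tool',R.T@(np.cross(np.cross(z,x),z)))
if __name__=='__main__': rel()
E
python3 w.py w4 >/dev/null; python3 rel.py
```

```text
clock: 5.1
tool_pos: [595.5, -203.6, 194.1]
eef_rot: [[-0.908, -0.235, 0.346], [-0.219, 0.972, 0.085], [-0.357, 0.001, -0.934]]
force: [-0.0, 0.8, -1.3]
gripper_width: 0.455
finger_force: 60.7
t 5.15 pos [ 596.79 -203.03  194.68] w 0.45302694075664307 F tool [-0.51 -0.24  1.08]
mouth in tool frame [10.17 -6.14 79.62] tube -z in tool [-0.  0.  1.] tube x in tool [-0.93  0.   -0.  ]
```

View pics/w4.png

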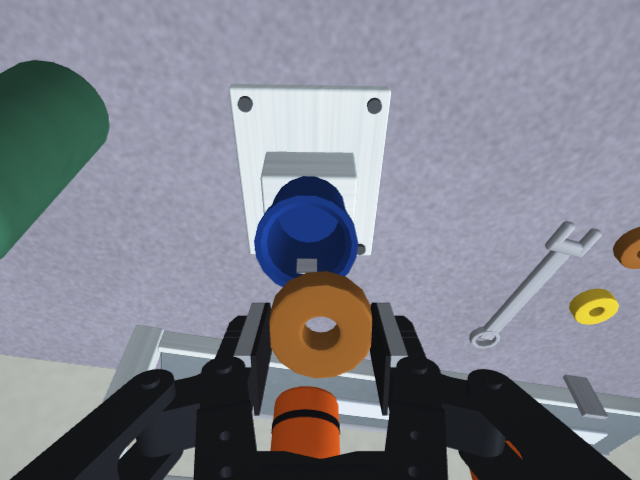

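The wrist view shows the held ring at (320,325) and the tube mouth at (306,243), with the latch at (307,266). I'll refine the mouth position from this view.

```bash
cat > mouth.py <<'E'
from rel import *
import sys
from scipy.optimize import least_squares
from w import look
def run(n):
    s,im,W=look(n);R=np.array(s['eef_rot'])
    h,sa,v=np.moveaxis(cv2.cvtColor(im['color'],cv2.COLOR_RGB2HSV),-1,0)
    b=(h>105)&(h<125)&(sa>120)
    q=W[b];q=(q-s['tool_pos'])@R
    m0=R.T@(M-s['tool_pos'])
    q=q[~np.isnan(q[:,0])];q=q[(np.abs(q[:,:2]-m0[:2]).max(1)<40)&(abs(q[:,2]-m0[2])<60)]
    zr=np.percentile(q[:,2],2);t=q[q[:,2]<zr+1.8]
    r=least_squares(lambda p:np.clip(abs(np.hypot(*(t[:,:2]-p).T)-26.5),1.8,None),m0[:2]-[0.3,.3],loss='soft_l1',diff_step=1e-3)
    (cx,cy),rr=cv2.minEnclosingCircle(t[:,:2].astype('f4'))
    print('expected',m0,'rim z',zr,'n',len(t),'ls',r.x,'enc',cx,cy,rr)
run(sys.argv[1])
E
python3 mouth.py w4b; python3 rel.py
```

```text
expected [10.17 -6.14 79.62] rim z 77.40519530086293 n 1756 ls [ 9.97 -7.23] enc 10.588086128234863 -7.531314373016357 28.087997436523438
t 5.2 pos [ 597.44 -202.72  194.92] w 0.45154807295441507 F tool [-0.08  0.51  2.17]
mouth in tool frame [10.98 -6.26 79.58] tube -z in tool [0. 0. 1.] tube x in tool [-0.93  0.    0.  ]
```

```bash
python3 -m creep '[{"tx":5,"ty":-4,"tz":10,"wx":0,"wy":0,"wz":0,"claw":0.3},{"tx":5.6,"ty":-3.2,"tz":20,"wx":0,"wy":0,"wz":0,"claw":0.3},{"tx":0,"ty":0,"tz":17,"wx":0,"wy":0,"wz":0,"claw":0.3},{"tx":0,"ty":0,"tz":6,"wx":0,"wy":0,"wz":0,"claw":0.3},{"tx":0,"ty":0,"tz":0,"wx":0,"wy":0,"wz":0,"claw":0.3},{"tx":0,"ty":0,"tz":0,"wx":0,"wy":0,"wz":0,"claw":0.3},{"tx":0,"ty":0,"tz":0,"wx":0,"wy":0,"wz":0,"claw":0.3}]'
python3 mouth.py w5;python3 rel.py
```

```text
clock: 5.9
tool_pos: [607.2, -208.7, 142.3]
eef_rot: [[-0.907, -0.236, 0.35], [-0.221, 0.972, 0.084], [-0.36, -0.001, -0.933]]
force: [-0.3, -0.4, -2.1]
gripper_width: 0.449
finger_force: 60.7
expected [-0.3   1.9  27.54] rim z 25.330231288391797 n 1723 ls [-0.89  0.56] enc 3.2624239921569824 0.23302459716796875 27.508590698242188
t 5.95 pos [ 607.14 -208.75  142.36] w 0.4564997950917767 F tool [ 0.19 -0.55  0.8 ]
mouth in tool frame [-0.37  1.91 27.64] tube -z in tool [0. 0. 1.] tube x in tool [-0.93  0.    0.  ]
```

View pics/w5.png

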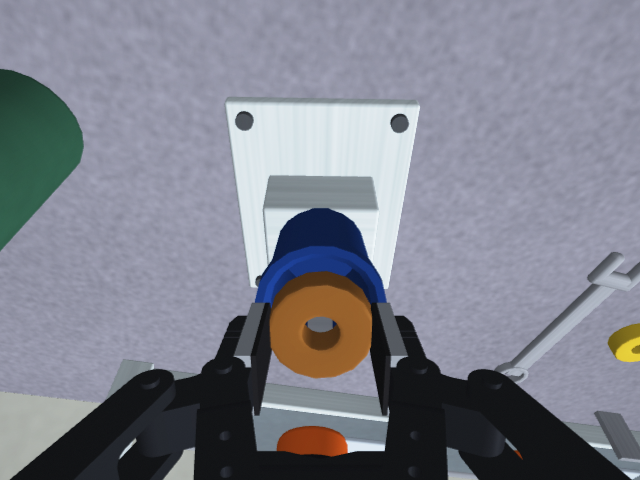

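```bash
python3 -m creep '[{"tx":-0.6,"ty":0.4,"tz":2,"wx":0,"wy":0,"wz":0,"claw":0.3},{"tx":0,"ty":0,"tz":3,"wx":0,"wy":0,"wz":0,"claw":0.3},{"tx":0,"ty":0,"tz":3,"wx":0,"wy":0,"wz":0,"claw":0.3},{"tx":0,"ty":0,"tz":2,"wx":0,"wy":0,"wz":0,"claw":0.3},{"tx":0,"ty":0,"tz":0,"wx":0,"wy":0,"wz":0,"claw":0.3}]'
python3 rel.py
```

```text
clock: 6.45
tool_pos: [610.4, -207.4, 131.6]
eef_rot: [[-0.907, -0.235, 0.348], [-0.22, 0.972, 0.084], [-0.358, -0.0, -0.934]]
force: [-0.0, -0.8, -2.1]
gripper_width: 0.451
finger_force: 60.7
t 6.45 pos [ 610.35 -207.4   131.58] w 0.45069020619302397 F tool [ 0.93 -0.76  1.87]
mouth in tool frame [-1.07  1.33 16.34] tube -z in tool [-0.  0.  1.] tube x in tool [-0.93  0.   -0.  ]
```

```bash
python3 -m creep '[{"tx":0,"ty":0,"tz":2,"wx":0,"wy":0,"wz":0,"claw":0.3},{"tx":0,"ty":0,"tz":0,"wx":0,"wy":0,"wz":0,"claw":0.3},{"tx":0,"ty":0,"tz":0,"wx":0,"wy":0,"wz":0,"claw":0.6},{"tx":0,"ty":0,"tz":0,"wx":0,"wy":0,"wz":0,"claw":0.65},{"tx":0,"ty":0,"tz":0,"wx":0,"wy":0,"wz":0,"claw":0.65},{"tx":0,"ty":0,"tz":-15,"wx":0,"wy":0,"wz":0,"claw":0.65},{"tx":0,"ty":0,"tz":-20,"wx":0,"wy":0,"wz":0,"claw":0.65},{"tx":0,"ty":0,"tz":0,"wx":0,"wy":0,"wz":0,"claw":0},{"tx":0,"ty":0,"tz":0,"wx":0,"wy":0,"wz":0,"claw":0}]'
python3 mouth.py w6;python3 rel.py
```

```text
clock: 7.35
tool_pos: [599.3, -210.1, 164.0]
eef_rot: [[-0.907, -0.236, 0.35], [-0.22, 0.972, 0.084], [-0.36, -0.001, -0.933]]
force: [0.5, 0.2, 0.5]
gripper_width: 0.32
finger_force: 0.0
expected [ 0.06  1.37 50.69] rim z 48.46463675147355 n 2226 ls [0.15 0.12] enc 0.4066123366355896 0.07515321671962738 28.161415100097656
t 7.4 pos [ 598.91 -209.55  162.93] w 0.23496982117071094 F tool [ 0.31 -0.11  0.18]
mouth in tool frame [-0.67  0.71 49.78] tube -z in tool [0. 0. 1.] tube x in tool [-0.93  0.    0.  ]
```

View pics/w6.png

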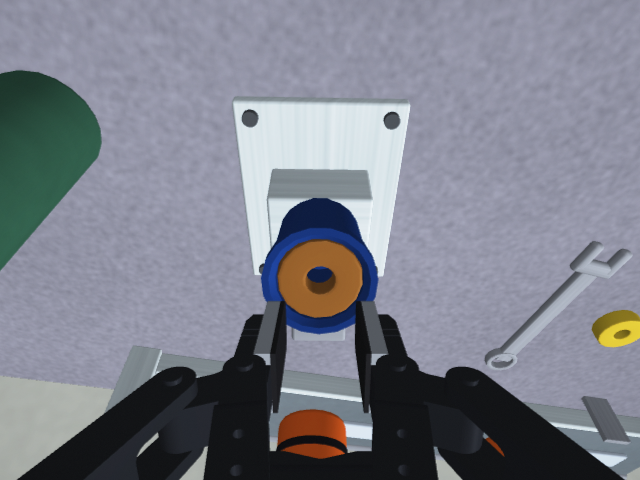

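Ring 1 is seated flat in the mouth at (320,278). Now I'll press it with shut fingers, biased towards the latch side.

```bash
python3 -m creep '[{"tx":-1.5,"ty":0.4,"tz":10,"wx":0,"wy":0,"wz":0,"claw":0},{"tx":-1.5,"ty":0,"tz":15,"wx":0,"wy":0,"wz":0,"claw":0},{"tx":0,"ty":0,"tz":6,"wx":0,"wy":0,"wz":0,"claw":0},{"tx":0,"ty":0,"tz":4,"wx":0,"wy":0,"wz":0,"claw":0},{"tx":0,"ty":0,"tz":4,"wx":0,"wy":0,"wz":0,"claw":0},{"tx":0,"ty":0,"tz":4,"wx":0,"wy":0,"wz":0,"claw":0}]'
python3 rel.py
python3 -m creep '[{"tx":0,"ty":0,"tz":4,"wx":0,"wy":0,"wz":0,"claw":0},{"tx":0,"ty":0,"tz":4,"wx":0,"wy":0,"wz":0,"claw":0},{"tx":0,"ty":0,"tz":3,"wx":0,"wy":0,"wz":0,"claw":0}]'
python3 rel.py
```

```text
clock: 8.0
tool_pos: [614.9, -204.6, 123.0]
eef_rot: [[-0.908, -0.237, 0.345], [-0.22, 0.972, 0.086], [-0.355, 0.003, -0.935]]
force: [-8.4, 0.9, 5.9]
gripper_width: -0.002
finger_force: 4.6
t 8.0 pos [ 614.88 -204.56  122.95] w -0.0023648387779447405 F tool [ 5.34  2.84 -8.36]
mouth in tool frame [ 0.55 -0.39  6.47] tube -z in tool [-0. -0.  1.] tube x in tool [-0.93  0.   -0.  ]
clock: 8.3
tool_pos: [620.5, -204.7, 113.2]
eef_rot: [[-0.907, -0.236, 0.348], [-0.22, 0.972, 0.084], [-0.358, -0.001, -0.934]]
force: [-2.0, -0.1, 2.6]
gripper_width: 0.004
finger_force: 1.5
t 8.3 pos [ 620.54 -204.67  113.23] w 0.00360496467075056 F tool [ 0.93  0.41 -3.16]
mouth in tool frame [ 2.21  1.06 -4.56] tube -z in tool [-0.  0.  1.] tube x in tool [-0.93  0.   -0.  ]
```

```bash
python3 -m creep '[{"tx":0.5,"ty":0,"tz":4,"wx":0,"wy":0,"wz":0,"claw":0},{"tx":0.5,"ty":0,"tz":4,"wx":0,"wy":0,"wz":0,"claw":0},{"tx":0,"ty":0,"tz":4,"wx":0,"wy":0,"wz":0,"claw":0},{"tx":0,"ty":0,"tz":0,"wx":0,"wy":0,"wz":0,"claw":0}]'
python3 rel.py
python3 -m creep '[{"tx":0,"ty":0,"tz":-20,"wx":0,"wy":0,"wz":0,"claw":0},{"tx":0,"ty":0,"tz":-35,"wx":0,"wy":0,"wz":0,"claw":0},{"tx":0,"ty":0,"tz":-40,"wx":0,"wy":0,"wz":0,"claw":0.3},{"tx":0,"ty":0,"tz":-20,"wx":0,"wy":0,"wz":0,"claw":0.7},{"tx":0,"ty":0,"tz":0,"wx":0,"wy":0,"wz":0,"claw":0.7},{"tx":0,"ty":0,"tz":0,"wx":0,"wy":0,"wz":0,"claw":0.7}]'
python3 mouth.py w7;python3 rel.py
python3 - <<'E'
from rel import *
d=np.load('w7.npz');W=d['W'];z,x=axis(yaw);h,s,v=np.moveaxis(cv2.cvtColor(d['c'],cv2.COLOR_RGB2HSV),-1,0)
D=W-M;hh=D@z;r=np.linalg.norm(D-hh[...,None]*z,axis=-1)
m=(h>5)&(h<18)&(s>120)&(r<22);q=D[m];A=np.c_[q@x,q@np.cross(z,x),np.ones(len(q))]
c,*_=np.linalg.lstsq(A,66+hh[m],rcond=None);print('n',m.sum(),'height',np.percentile(66+hh[m],[5,25,50,75,95]),'plane',c)
E
```

```text
clock: 8.7
tool_pos: [623.5, -202.7, 100.9]
eef_rot: [[-0.908, -0.237, 0.347], [-0.221, 0.972, 0.086], [-0.357, 0.001, -0.934]]
force: [0.3, -0.0, -0.1]
gripper_width: 0.001
finger_force: 0.0
t 8.7 pos [ 623.49 -202.68  100.9 ] w 0.001361079504759573 F tool [-0.25 -0.11  0.24]
mouth in tool frame [  0.92  -0.14 -17.26] tube -z in tool [-0.  0.  1.] tube x in tool [-0.93  0.   -0.  ]
clock: 9.3
tool_pos: [583.7, -212.8, 209.3]
eef_rot: [[-0.907, -0.236, 0.349], [-0.221, 0.972, 0.085], [-0.359, -0.0, -0.933]]
force: [-0.3, 1.1, 0.1]
gripper_width: 0.68
finger_force: 0.0
expected [ 1.43  0.29 98.64] rim z 96.5183881189503 n 1768 ls [ 1.73 -0.97] enc 1.7922377586364746 -1.412630558013916 28.191207885742188
t 9.35 pos [ 583.24 -212.2   207.99] w 0.697383030683307 F tool [0.54 0.7  0.17]
mouth in tool frame [ 0.51 -0.58 97.53] tube -z in tool [-0. -0.  1.] tube x in tool [-0.93  0.   -0.  ]
n 1323 height [12.9  14.52 15.04 15.57 16.34] plane [-1.97 -0.   62.91]
```

Ring 1 is past the latch and on the floor (top at about 15 mm). Next is the ring at (442,110).

```bash
python3 -m creep '[{"tx":0,"ty":20,"tz":0,"wx":0,"wy":0.0916,"wz":0,"claw":0.7},{"tx":0,"ty":35,"tz":0,"wx":0,"wy":0.0916,"wz":0,"claw":0.7},{"tx":0,"ty":45,"tz":0,"wx":0,"wy":0.0916,"wz":0,"claw":0.7},{"tx":0,"ty":48,"tz":0,"wx":0,"wy":0.0916,"wz":0,"claw":0.7},{"tx":20,"ty":45,"tz":10,"wx":0,"wy":0,"wz":0,"claw":0.7},{"tx":20,"ty":45,"tz":20,"wx":0,"wy":0,"wz":0,"claw":0.7},{"tx":20,"ty":45,"tz":25,"wx":0,"wy":0,"wz":0,"claw":0.7},{"tx":0,"ty":40,"tz":25,"wx":0,"wy":0,"wz":0,"claw":0.7},{"tx":0,"ty":20,"tz":20,"wx":0,"wy":0,"wz":0,"claw":0.7},{"tx":0,"ty":0,"tz":0,"wx":0,"wy":0,"wz":0,"claw":0.7},{"tx":0,"ty":0,"tz":0,"wx":0,"wy":0,"wz":0,"claw":0.7}]'; python3 w.py w8
```

```text
clock: 10.45
tool_pos: [448.3, 99.8, 111.5]
eef_rot: [[-0.971, -0.238, -0.003], [-0.238, 0.971, -0.001], [0.003, -0.001, -1.0]]
force: [0.4, -0.6, 0.6]
gripper_width: 0.7
finger_force: 0.0
10.45 [448.26  99.76 111.54] [ 0.43 -0.63  0.58] 0.6997541609375788
[[-0.97 -0.24 -0.  ]
 [-0.24  0.97 -0.  ]
 [ 0.   -0.   -1.  ]]
ring px [336.74 239.22] world 441.7524108886719 108.67816162109375 r 20.763412475585938 ztop 13.900745071314844 tool-frame top [ 3.88 10.27 97.55]
```

```bash
python3 -m creep '[{"tx":3.9,"ty":10,"tz":20,"wx":0,"wy":0,"wz":0,"claw":0.7},{"tx":0,"ty":0,"tz":30,"wx":0,"wy":0,"wz":0,"claw":0.7},{"tx":0,"ty":0,"tz":25,"wx":0,"wy":0,"wz":0,"claw":0.7},{"tx":0,"ty":0,"tz":13,"wx":0,"wy":0,"wz":0,"claw":0.7},{"tx":0,"ty":0,"tz":0,"wx":0,"wy":0,"wz":0,"claw":0.7},{"tx":0,"ty":0,"tz":0,"wx":0,"wy":0,"wz":0,"claw":0.7}]'; python3 w.py w9
```

```text
clock: 11.1
tool_pos: [444.3, 107.6, 25.6]
eef_rot: [[-0.972, -0.234, 0.002], [-0.234, 0.972, -0.0], [-0.002, -0.001, -1.0]]
force: [0.4, 0.0, 1.3]
gripper_width: 0.697
finger_force: 0.0
11.1 [444.35 107.6   25.58] [0.4  0.03 1.29] 0.697385435361478
[[-0.97 -0.23  0.  ]
 [-0.23  0.97 -0.  ]
 [-0.   -0.   -1.  ]]
ring px [323.38 312.12] world 441.6285705566406 108.77528381347656 r 21.10249900817871 ztop 13.86771853570891 tool-frame top [ 2.39  1.78 11.58]
```

```bash
python3 -m creep '[{"tx":2.6,"ty":1.5,"tz":4.6,"wx":0,"wy":0,"wz":0,"claw":0.7},{"tx":0,"ty":0,"tz":0,"wx":0,"wy":0,"wz":0,"claw":0.7},{"tx":0,"ty":0,"tz":0,"wx":0,"wy":0,"wz":0,"claw":0.4},{"tx":0,"ty":0,"tz":0,"wx":0,"wy":0,"wz":0,"claw":0.3},{"tx":0,"ty":0,"tz":0,"wx":0,"wy":0,"wz":0,"claw":0.3},{"tx":0,"ty":0,"tz":0,"wx":0,"wy":0,"wz":0,"claw":0.3},{"tx":0,"ty":0,"tz":0,"wx":0,"wy":0,"wz":0,"claw":0.3},{"tx":0,"ty":0,"tz":0,"wx":0,"wy":0,"wz":0,"claw":0.3}]'; python3 w.py w10
```

```text
clock: 11.95
tool_pos: [440.4, 109.5, 21.2]
eef_rot: [[-0.972, -0.236, 0.001], [-0.236, 0.972, 0.0], [-0.001, -0.0, -1.0]]
force: [-1.0, -0.9, 7.5]
gripper_width: 0.455
finger_force: 59.4
11.95 [440.42 109.5   21.24] [-1.04 -0.9   7.47] 0.45548421507732784
[[-0.97 -0.24  0.  ]
 [-0.24  0.97  0.  ]
 [-0.   -0.   -1.  ]]
ring px [320.37 325.3 ] world 441.35308837890625 110.02303314208984 r 21.043787002563477 ztop 13.880765000758267 tool-frame top [-1.02  0.29  7.24]
```

```bash
python3 -m creep '[{"tx":0,"ty":0,"tz":-35,"wx":0,"wy":0,"wz":0,"claw":0.3},{"tx":0,"ty":0,"tz":-45,"wx":0,"wy":0,"wz":0,"claw":0.3},{"tx":-10,"ty":-20,"tz":-45,"wx":0,"wy":0,"wz":0,"claw":0.3},{"tx":-20,"ty":-40,"tz":-40,"wx":0,"wy":0,"wz":0,"claw":0.3},{"tx":-20,"ty":-48,"tz":0,"wx":0,"wy":0,"wz":0,"claw":0.3},{"tx":-22,"ty":-48,"tz":0,"wx":0,"wy":0,"wz":0,"claw":0.3},{"tx":0,"ty":-48,"tz":0,"wx":0,"wy":-0.0916,"wz":0,"claw":0.3},{"tx":0,"ty":-48,"tz":0,"wx":0,"wy":-0.0916,"wz":0,"claw":0.3},{"tx":0,"ty":-45,"tz":0,"wx":0,"wy":-0.0916,"wz":0,"claw":0.3},{"tx":0,"ty":-35,"tz":0,"wx":0,"wy":-0.0916,"wz":0,"claw":0.3},{"tx":0,"ty":-16,"tz":0,"wx":0,"wy":0,"wz":0,"claw":0.3},{"tx":0,"ty":0,"tz":0,"wx":0,"wy":0,"wz":0,"claw":0.3}]';python3 -m creep '[{"tx":0,"ty":0,"tz":0,"wx":0,"wy":0,"wz":0,"claw":0.3},{"tx":0,"ty":0,"tz":0,"wx":0,"wy":0,"wz":0,"claw":0.3}]'; python3 mouth.py w11; python3 rel.py
```

```text
clock: 13.2
tool_pos: [583.1, -206.4, 177.8]
eef_rot: [[-0.909, -0.229, 0.347], [-0.215, 0.973, 0.081], [-0.356, -0.001, -0.934]]
force: [0.4, 1.2, 0.1]
gripper_width: 0.448
finger_force: 60.8
clock: 13.4
tool_pos: [585.2, -198.2, 178.2]
eef_rot: [[-0.906, -0.241, 0.347], [-0.225, 0.97, 0.088], [-0.358, 0.002, -0.934]]
force: [0.1, 0.2, -1.3]
gripper_width: 0.451
finger_force: 60.8
expected [ -5.12 -13.82  67.8 ] rim z 65.5530747383275 n 1401 ls [ -5.63 -14.66] enc -4.551382541656494 -15.415633201599121 28.07232093811035
t 13.45 pos [ 585.24 -198.4   178.3 ] w 0.4532568517339722 F tool [0.33 0.52 1.29]
mouth in tool frame [ -5.07 -13.61  67.9 ] tube -z in tool [-0. -0.  1.] tube x in tool [-0.93 -0.   -0.  ]
```

```bash
python3 -m creep '[{"tx":-4.1,"ty":-8,"tz":5,"wx":0,"wy":0,"wz":0,"claw":0.3},{"tx":0,"ty":-6.8,"tz":15,"wx":0,"wy":0,"wz":0,"claw":0.3},{"tx":0,"ty":0,"tz":15,"wx":0,"wy":0,"wz":0,"claw":0.3},{"tx":0,"ty":0,"tz":6,"wx":0,"wy":0,"wz":0,"claw":0.3},{"tx":0,"ty":0,"tz":0,"wx":0,"wy":0,"wz":0,"claw":0.3},{"tx":0,"ty":0,"tz":0,"wx":0,"wy":0,"wz":0,"claw":0.3},{"tx":0,"ty":0,"tz":0,"wx":0,"wy":0,"wz":0,"claw":0.3}]'
python3 rel.py
```

```text
clock: 14.15
tool_pos: [606.2, -212.2, 142.3]
eef_rot: [[-0.907, -0.236, 0.349], [-0.221, 0.972, 0.084], [-0.359, -0.001, -0.933]]
force: [0.2, 0.3, -0.9]
gripper_width: 0.446
finger_force: 60.8
t 14.15 pos [ 606.21 -212.16  142.3 ] w 0.4463411145601706 F tool [0.08 0.23 0.9 ]
mouth in tool frame [-2.    4.99 28.2 ] tube -z in tool [0. 0. 1.] tube x in tool [-0.93  0.    0.  ]
```

```bash
python3 -m creep '[{"tx":-1,"ty":3.8,"tz":1,"wx":0,"wy":0,"wz":0,"claw":0.3},{"tx":0,"ty":0,"tz":0,"wx":0,"wy":0,"wz":0,"claw":0.3},{"tx":0,"ty":0,"tz":0,"wx":0,"wy":0,"wz":0,"claw":0.3}]'
python3 mouth.py w12; python3 rel.py
```

```text
clock: 14.45
tool_pos: [606.4, -207.7, 141.4]
eef_rot: [[-0.907, -0.237, 0.349], [-0.221, 0.972, 0.085], [-0.359, -0.0, -0.933]]
force: [0.6, 0.1, -2.0]
gripper_width: 0.451
finger_force: 60.8
expected [-1.21  0.66 26.88] rim z 24.66739138110734 n 1683 ls [-1.8  -0.64] enc 2.6102538108825684 -0.9975652694702148 27.43597412109375
t 14.5 pos [ 606.32 -207.94  141.26] w 0.45035566071967964 F tool [ 0.76 -0.11  1.24]
mouth in tool frame [-1.37  0.9  26.84] tube -z in tool [0. 0. 1.] tube x in tool [-0.93  0.    0.  ]
```

Within tolerance. Insert, release, back off, shut.

```bash
python3 -m creep '[{"tx":-0.3,"ty":-0.3,"tz":3,"wx":0,"wy":0,"wz":0,"claw":0.3},{"tx":0,"ty":0,"tz":3,"wx":0,"wy":0,"wz":0,"claw":0.3},{"tx":0,"ty":0,"tz":3,"wx":0,"wy":0,"wz":0,"claw":0.3},{"tx":0,"ty":0,"tz":3,"wx":0,"wy":0,"wz":0,"claw":0.3},{"tx":0,"ty":0,"tz":0.5,"wx":0,"wy":0,"wz":0,"claw":0.3},{"tx":0,"ty":0,"tz":0,"wx":0,"wy":0,"wz":0,"claw":0.3}]'
python3 rel.py
python3 -m creep '[{"tx":0,"ty":0,"tz":0,"wx":0,"wy":0,"wz":0,"claw":0.6},{"tx":0,"ty":0,"tz":0,"wx":0,"wy":0,"wz":0,"claw":0.65},{"tx":0,"ty":0,"tz":0,"wx":0,"wy":0,"wz":0,"claw":0.65},{"tx":0,"ty":0,"tz":-15,"wx":0,"wy":0,"wz":0,"claw":0.65},{"tx":0,"ty":0,"tz":-20,"wx":0,"wy":0,"wz":0,"claw":0.65},{"tx":0,"ty":0,"tz":0,"wx":0,"wy":0,"wz":0,"claw":0},{"tx":0,"ty":0,"tz":0,"wx":0,"wy":0,"wz":0,"claw":0},{"tx":0,"ty":0,"tz":0,"wx":0,"wy":0,"wz":0,"claw":0}]'
python3 mouth.py w13;python3 rel.py
cat > ht.py <<'E'
from rel import *
import sys
d=np.load(sys.argv[1]+'.npz');W=d['W'];z,x=axis(yaw);x=np.cross(np.cross(z,x),z);x/=np.linalg.norm(x);y=np.cross(z,x);h,s,v=np.moveaxis(cv2.cvtColor(d['c'],cv2.COLOR_RGB2HSV),-1,0)
D=W-M;hh=D@z;r=np.linalg.norm(D-hh[...,None]*z,axis=-1)
m=(h>5)&(h<18)&(s>120)&(r<24)&(abs(hh)<70);q=D[m];H=66+hh[m]
for _ in range(3):
    A=np.c_[q@x,q@y,np.ones(len(q))];c,*_=np.linalg.lstsq(A,H,rcond=None);k=abs(A@c-H)<1;q,H=q[k],H[k]
print('n',m.sum(),'height',np.percentile(66+hh[m],[5,50,95]),'tilt x,y deg',np.degrees(c[:2]),'centre h',c[2])
E
python3 ht.py w13; python3 ht.py w7
```

```text
clock: 15.1
tool_pos: [610.8, -207.4, 129.5]
eef_rot: [[-0.907, -0.236, 0.348], [-0.22, 0.972, 0.084], [-0.358, 0.0, -0.934]]
force: [-1.7, 0.6, 1.0]
gripper_width: 0.449
finger_force: 62.6
t 15.1 pos [ 610.79 -207.41  129.53] w 0.4492547455175068 F tool [ 1.05  0.94 -1.5 ]
mouth in tool frame [-1.41  1.44 14.28] tube -z in tool [-0.  0.  1.] tube x in tool [-0.93  0.   -0.  ]
clock: 15.9
tool_pos: [598.5, -209.7, 161.5]
eef_rot: [[-0.907, -0.236, 0.347], [-0.22, 0.972, 0.085], [-0.358, 0.001, -0.934]]
force: [0.5, 0.1, 0.0]
gripper_width: 0.147
finger_force: 0.0
expected [-1.63  0.72 48.65] rim z 46.30293246775878 n 1977 ls [-1.75 -0.53] enc -1.1993087530136108 -0.6314386129379272 28.074893951416016
t 15.95 pos [ 598.4  -209.58  161.21] w 0.059978996826414166 F tool [-0.49 -0.54  0.18]
mouth in tool frame [-1.83  0.55 48.36] tube -z in tool [-0.  0.  1.] tube x in tool [-0.93  0.   -0.  ]
n 4587 height [57.41 65.56 66.89] tilt x,y deg [-11.54  -1.83] centre h 63.81045470804726
n 1294 height [12.77 15.02 16.16] tilt x,y deg [ 0.1  -0.29] centre h 14.94492407283373
```

```bash
python3 -c "
import cv2
a=cv2.imread('pics/w13.png')[180:380,200:440];cv2.imwrite('pics/w13c.png',cv2.resize(a,None,fx=3,fy=3,interpolation=2))"
```

```text
(no output)
```

View pics/w13c.png

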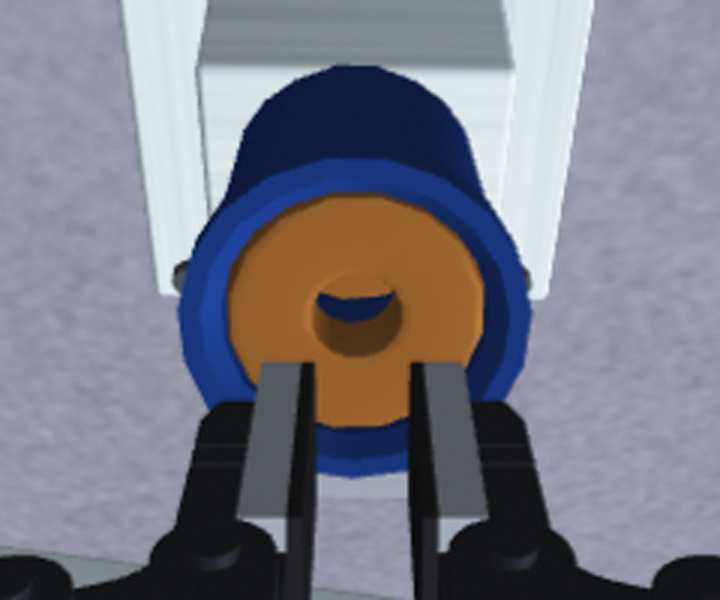

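```bash
python3 -m creep '[{"tx":-1.5,"ty":0,"tz":10,"wx":0,"wy":0,"wz":0,"claw":0},{"tx":-1.5,"ty":0,"tz":15,"wx":0,"wy":0,"wz":0,"claw":0},{"tx":-0.3,"ty":0,"tz":6,"wx":0,"wy":0,"wz":0,"claw":0},{"tx":0,"ty":0,"tz":4,"wx":0,"wy":0,"wz":0,"claw":0},{"tx":0,"ty":0,"tz":4,"wx":0,"wy":0,"wz":0,"claw":0},{"tx":0,"ty":0,"tz":4,"wx":0,"wy":0,"wz":0,"claw":0},{"tx":0,"ty":0,"tz":4,"wx":0,"wy":0,"wz":0,"claw":0},{"tx":0,"ty":0,"tz":4,"wx":0,"wy":0,"wz":0,"claw":0}]'
python3 rel.py
python3 -m creep '[{"tx":0.5,"ty":0,"tz":4,"wx":0,"wy":0,"wz":0,"claw":0},{"tx":0.5,"ty":0,"tz":4,"wx":0,"wy":0,"wz":0,"claw":0},{"tx":0,"ty":0,"tz":4,"wx":0,"wy":0,"wz":0,"claw":0},{"tx":0,"ty":0,"tz":0,"wx":0,"wy":0,"wz":0,"claw":0}]'
python3 rel.py
```

```text
clock: 16.75
tool_pos: [620.0, -205.6, 115.6]
eef_rot: [[-0.907, -0.236, 0.349], [-0.22, 0.972, 0.084], [-0.359, -0.001, -0.933]]
force: [-1.2, -0.4, 1.1]
gripper_width: -0.0
finger_force: 0.5
t 16.75 pos [ 620.   -205.56  115.63] w -0.00040607926028763265 F tool [ 0.83 -0.15 -1.51]
mouth in tool frame [ 2.37  1.81 -2.07] tube -z in tool [0. 0. 1.] tube x in tool [-0.93  0.    0.  ]
clock: 17.15
tool_pos: [622.6, -203.8, 103.1]
eef_rot: [[-0.908, -0.237, 0.347], [-0.221, 0.972, 0.085], [-0.357, 0.001, -0.934]]
force: [0.3, 0.3, 0.7]
gripper_width: -0.0
finger_force: 0.0
t 17.15 pos [ 622.56 -203.76  103.12] w -2.408582801264837e-05 F tool [-0.55  0.22 -0.54]
mouth in tool frame [  0.63   0.69 -14.78] tube -z in tool [-0.  0.  1.] tube x in tool [-0.93  0.   -0.  ]
```

```bash
python3 -m creep '[{"tx":0,"ty":0,"tz":-20,"wx":0,"wy":0,"wz":0,"claw":0},{"tx":0,"ty":0,"tz":-35,"wx":0,"wy":0,"wz":0,"claw":0},{"tx":0,"ty":0,"tz":-40,"wx":0,"wy":0,"wz":0,"claw":0.3},{"tx":0,"ty":0,"tz":-20,"wx":0,"wy":0,"wz":0,"claw":0.7},{"tx":0,"ty":0,"tz":0,"wx":0,"wy":0,"wz":0,"claw":0.65},{"tx":0,"ty":0,"tz":0,"wx":0,"wy":0,"wz":0,"claw":0.65}]'
python3 mouth.py w14;python3 rel.py; python3 ht.py w14
```

```text
clock: 17.75
tool_pos: [582.8, -213.9, 211.5]
eef_rot: [[-0.907, -0.236, 0.349], [-0.22, 0.972, 0.085], [-0.359, -0.0, -0.933]]
force: [-0.4, 0.2, -0.8]
gripper_width: 0.647
finger_force: 0.0
expected [  1.15   1.1  101.1 ] rim z 98.94772148966854 n 1728 ls [ 1.39 -0.18] enc 1.4844917058944702 -0.4802732765674591 28.09093475341797
t 17.8 pos [ 582.35 -213.28  210.22] w 0.6513892261544882 F tool [0.53 0.53 0.75]
mouth in tool frame [  0.26   0.26 100.01] tube -z in tool [-0. -0.  1.] tube x in tool [-0.93  0.   -0.  ]
n 1812 height [14.65 29.   30.19] tilt x,y deg [-1.37 -0.41] centre h 28.37294107534279
```

```bash
python3 -m creep '[{"tx":0,"ty":20,"tz":0,"wx":0,"wy":0.0916,"wz":0,"claw":0.65},{"tx":0,"ty":35,"tz":0,"wx":0,"wy":0.0916,"wz":0,"claw":0.6},{"tx":0,"ty":45,"tz":0,"wx":0,"wy":0.0916,"wz":0,"claw":0.6},{"tx":0,"ty":45,"tz":0,"wx":0,"wy":0.0916,"wz":0,"claw":0.6},{"tx":-30,"ty":40,"tz":10,"wx":0,"wy":0,"wz":0,"claw":0.6},{"tx":-35,"ty":40,"tz":20,"wx":0,"wy":0,"wz":0,"claw":0.6},{"tx":-35,"ty":35,"tz":25,"wx":0,"wy":0,"wz":0,"claw":0.6},{"tx":-25,"ty":25,"tz":20,"wx":0,"wy":0,"wz":0,"claw":0.6},{"tx":-9,"ty":12,"tz":15,"wx":0,"wy":0,"wz":0,"claw":0.6},{"tx":0,"ty":0,"tz":0,"wx":0,"wy":0,"wz":0,"claw":0.6},{"tx":0,"ty":0,"tz":0,"wx":0,"wy":0,"wz":0,"claw":0.6},{"tx":0,"ty":0,"tz":0,"wx":0,"wy":0,"wz":0,"claw":0.6}]'; python3 w.py w15
```

```text
clock: 19.0
tool_pos: [637.4, 92.0, 127.7]
eef_rot: [[-0.973, -0.232, 0.001], [-0.232, 0.973, -0.002], [-0.001, -0.002, -1.0]]
force: [0.9, -0.6, 0.9]
gripper_width: 0.601
finger_force: 0.0
19.0 [637.37  92.03 127.67] [ 0.94 -0.57  0.88] 0.6010197539745791
[[-0.97 -0.23  0.  ]
 [-0.23  0.97 -0.  ]
 [-0.   -0.   -1.  ]]
ring px [338.33 246.61] world 641.0808715820312 104.7552719116211 r 20.72487449645996 ztop 13.868987538140907 tool-frame top [ -6.46  11.78 113.65]
ring px [579.04 342.44] world 643.953369140625 225.4177703857422 r 85.76104736328125 ztop 45.629496783334886 tool-frame top [-37.26 128.47 113.41]
```

View pics/w15.png

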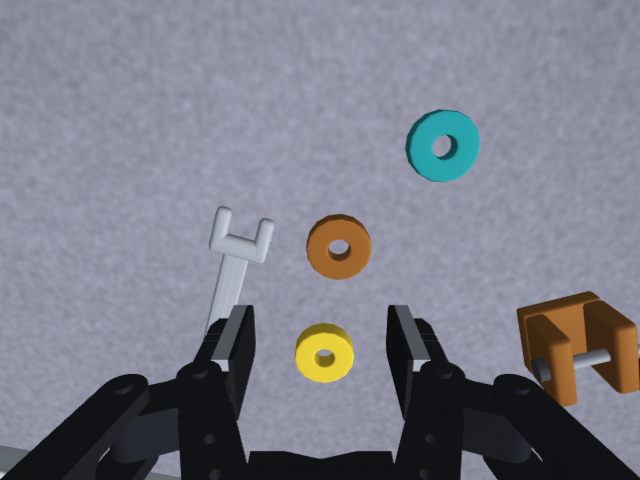

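Bronze ring at (339,247), with yellow (324,352), turquoise (443,146) and the spanner jaw (268,235) nearby. The fingers close along the image horizontal, so I'll keep the opening narrow to clear the spanner.

```bash
python3 -m creep '[{"tx":-5,"ty":11,"tz":20,"wx":0,"wy":0,"wz":0,"claw":0.55},{"tx":0,"ty":0,"tz":30,"wx":0,"wy":0,"wz":0,"claw":0.55},{"tx":0,"ty":0,"tz":20,"wx":0,"wy":0,"wz":0,"claw":0.55},{"tx":0,"ty":0,"tz":8,"wx":0,"wy":0,"wz":0,"claw":0.55},{"tx":0,"ty":0,"tz":0,"wx":0,"wy":0,"wz":0,"claw":0.55},{"tx":0,"ty":0,"tz":0,"wx":0,"wy":0,"wz":0,"claw":0.55},{"tx":0,"ty":0,"tz":0,"wx":0,"wy":0,"wz":0,"claw":0.55}]'; python3 w.py w16
python3 - <<'E'
import numpy as np,cv2
d=np.load('w15.npz');W=d['W'];q=W[200:265,208:276].reshape(-1,3);q=q[q[:,2]>2.5];print(q.min(0),q.max(0))
E
```

```text
clock: 19.75
tool_pos: [640.7, 107.1, 50.6]
eef_rot: [[-0.972, -0.235, 0.004], [-0.235, 0.972, 0.001], [-0.004, -0.0, -1.0]]
force: [-0.4, 0.1, 0.3]
gripper_width: 0.548
finger_force: 0.0
19.75 [640.72 107.15  50.57] [-0.35  0.08  0.3 ] 0.5479526674992535
[[-0.97 -0.24  0.  ]
 [-0.24  0.97  0.  ]
 [-0.   -0.   -1.  ]]
ring px [314.61 289.61] world 641.1299438476562 105.16422271728516 r 20.892534255981445 ztop 13.854655120443958 tool-frame top [ 0.21 -2.01 36.57]
ring px [606.56 404.89] world 645.5189208984375 209.74270629882812 r 57.42170333862305 ztop 45.46476273700265 tool-frame top [-28.69  98.59  36.65]
[632.98920231  22.9604015    2.59590317] [671.97813134  61.7980107    9.94205408]
```

```bash
python3 -m creep '[{"tx":0.6,"ty":-2,"tz":6,"wx":0,"wy":0,"wz":0,"claw":0.55},{"tx":0,"ty":0,"tz":10,"wx":0,"wy":0,"wz":0,"claw":0.55},{"tx":0,"ty":0,"tz":0,"wx":0,"wy":0,"wz":0,"claw":0.55},{"tx":0,"ty":0,"tz":0,"wx":0,"wy":0,"wz":0,"claw":0.55}]'; python3 w.py w17
```

```text
clock: 20.2
tool_pos: [638.5, 105.2, 31.6]
eef_rot: [[-0.972, -0.236, -0.002], [-0.236, 0.972, -0.0], [0.002, 0.0, -1.0]]
force: [-0.9, -0.6, 0.8]
gripper_width: 0.551
finger_force: 0.0
20.2 [638.48 105.2   31.59] [-0.91 -0.63  0.81] 0.5514747437672619
[[-0.97 -0.24 -0.  ]
 [-0.24  0.97 -0.  ]
 [ 0.    0.   -1.  ]]
ring px [317.31 315.65] world 641.1098022460938 105.13949584960938 r 21.027698516845703 ztop 13.860585851638042 tool-frame top [-2.58 -0.68 17.59]
ring px [615.87 425.97] world 639.91064453125 201.66604614257812 r 49.842987060546875 ztop 31.70295024912069 tool-frame top [-24.2   93.4   17.56]
```

```bash
python3 -m creep '[{"tx":-1.8,"ty":-0.8,"tz":5,"wx":0,"wy":0,"wz":0,"claw":0.55},{"tx":0,"ty":0,"tz":5.8,"wx":0,"wy":0,"wz":0,"claw":0.55},{"tx":0,"ty":0,"tz":0,"wx":0,"wy":0,"wz":0,"claw":0.55},{"tx":0,"ty":0,"tz":0,"wx":0,"wy":0,"wz":0,"claw":0.55},{"tx":0,"ty":0,"tz":0,"wx":0,"wy":0,"wz":0,"claw":0.4},{"tx":0,"ty":0,"tz":0,"wx":0,"wy":0,"wz":0,"claw":0.3},{"tx":0,"ty":0,"tz":0,"wx":0,"wy":0,"wz":0,"claw":0.3},{"tx":0,"ty":0,"tz":0,"wx":0,"wy":0,"wz":0,"claw":0.3},{"tx":0,"ty":0,"tz":0,"wx":0,"wy":0,"wz":0,"claw":0.3}]'; python3 w.py w18
```

```text
clock: 21.15
tool_pos: [641.4, 104.9, 22.2]
eef_rot: [[-0.972, -0.236, 0.001], [-0.236, 0.972, 0.0], [-0.001, -0.0, -1.0]]
force: [-1.5, 0.9, 3.9]
gripper_width: 0.448
finger_force: 60.2
21.15 [641.36 104.93  22.22] [-1.47  0.91  3.93] 0.44791956603537975
[[-0.97 -0.24  0.  ]
 [-0.24  0.97  0.  ]
 [-0.   -0.   -1.  ]]
ring px [320.4  321.88] world 641.2947387695312 105.18299865722656 r 21.089401245117188 ztop 13.852466117703296 tool-frame top [0.01 0.27 8.22]
ring px [621.22 436.74] world 644.8788452148438 203.40399169921875 r 53.306793212890625 ztop 22.287037389993415 tool-frame top [-26.65  94.87   8.23]
```

```bash
python3 -m creep '[{"tx":0,"ty":0,"tz":-35,"wx":0,"wy":0,"wz":0,"claw":0.3},{"tx":0,"ty":0,"tz":-45,"wx":0,"wy":0,"wz":0,"claw":0.3},{"tx":20,"ty":-20,"tz":-45,"wx":0,"wy":0,"wz":0,"claw":0.3},{"tx":35,"ty":-40,"tz":-37,"wx":0,"wy":0,"wz":0,"claw":0.3},{"tx":35,"ty":-40,"tz":0,"wx":0,"wy":0,"wz":0,"claw":0.3},{"tx":31,"ty":-40,"tz":0,"wx":0,"wy":0,"wz":0,"claw":0.3},{"tx":0,"ty":-45,"tz":0,"wx":0,"wy":-0.0916,"wz":0,"claw":0.3},{"tx":0,"ty":-45,"tz":0,"wx":0,"wy":-0.0916,"wz":0,"claw":0.3},{"tx":0,"ty":-40,"tz":0,"wx":0,"wy":-0.0916,"wz":0,"claw":0.3},{"tx":0,"ty":-27,"tz":0,"wx":0,"wy":-0.0916,"wz":0,"claw":0.3},{"tx":0,"ty":0,"tz":0,"wx":0,"wy":0,"wz":0,"claw":0.3},{"tx":0,"ty":0,"tz":0,"wx":0,"wy":0,"wz":0,"claw":0.3}]';python3 -m creep '[{"tx":0,"ty":0,"tz":0,"wx":0,"wy":0,"wz":0,"claw":0.3},{"tx":0,"ty":0,"tz":0,"wx":0,"wy":0,"wz":0,"claw":0.3},{"tx":0,"ty":0,"tz":0,"wx":0,"wy":0,"wz":0,"claw":0.3},{"tx":0,"ty":0,"tz":0,"wx":0,"wy":0,"wz":0,"claw":0.3}]'; python3 mouth.py w19; python3 rel.py
```

```text
clock: 22.4
tool_pos: [600.0, -198.1, 171.2]
eef_rot: [[-0.909, -0.233, 0.345], [-0.217, 0.973, 0.084], [-0.355, 0.002, -0.935]]
force: [0.2, -0.9, -1.9]
gripper_width: 0.445
finger_force: 60.6
clock: 22.8
tool_pos: [602.3, -195.4, 172.6]
eef_rot: [[-0.907, -0.238, 0.348], [-0.222, 0.971, 0.085], [-0.358, 0.0, -0.934]]
force: [0.2, -0.1, -1.0]
gripper_width: 0.448
finger_force: 60.6
expected [  9.01 -12.26  56.46] rim z 54.23884302081319 n 1889 ls [  8.61 -13.16] enc 9.405381202697754 -13.729531288146973 28.058414459228516
t 22.85 pos [ 602.17 -195.76  172.66] w 0.4507876639985452 F tool [0.37 0.59 2.04]
mouth in tool frame [  8.82 -11.94  56.56] tube -z in tool [-0.  0.  1.] tube x in tool [-0.93  0.   -0.  ]
```

```bash
python3 -m creep '[{"tx":5,"ty":-6,"tz":3,"wx":0,"wy":0,"wz":0,"claw":0.3},{"tx":4.2,"ty":-7.3,"tz":10,"wx":0,"wy":0,"wz":0,"claw":0.3},{"tx":0,"ty":0,"tz":10,"wx":0,"wy":0,"wz":0,"claw":0.3},{"tx":0,"ty":0,"tz":4,"wx":0,"wy":0,"wz":0,"claw":0.3},{"tx":0,"ty":0,"tz":0,"wx":0,"wy":0,"wz":0,"claw":0.3},{"tx":0,"ty":0,"tz":0,"wx":0,"wy":0,"wz":0,"claw":0.3},{"tx":0,"ty":0,"tz":0,"wx":0,"wy":0,"wz":0,"claw":0.3},{"tx":0,"ty":0,"tz":0,"wx":0,"wy":0,"wz":0,"claw":0.3}]'
python3 mouth.py w20; python3 rel.py
```

```text
clock: 23.65
tool_pos: [606.3, -209.4, 144.7]
eef_rot: [[-0.907, -0.236, 0.349], [-0.221, 0.972, 0.084], [-0.359, -0.001, -0.933]]
force: [0.2, -0.5, -1.4]
gripper_width: 0.449
finger_force: 60.6
expected [-0.45  2.31 30.17] rim z 27.940651858526078 n 1711 ls [-1.02  0.94] enc 1.1933666467666626 0.9610235691070557 27.79276466369629
t 23.7 pos [ 606.26 -209.44  144.67] w 0.4484423973256135 F tool [ 0.42 -0.65  1.29]
mouth in tool frame [-0.52  2.35 30.17] tube -z in tool [0. 0. 1.] tube x in tool [-0.93  0.    0.  ]
```

```bash
python3 -m creep '[{"tx":0,"ty":1,"tz":3,"wx":0,"wy":0,"wz":0,"claw":0.3},{"tx":0,"ty":0,"tz":3,"wx":0,"wy":0,"wz":0,"claw":0.3},{"tx":0,"ty":0,"tz":3,"wx":0,"wy":0,"wz":0,"claw":0.3},{"tx":0,"ty":0,"tz":3,"wx":0,"wy":0,"wz":0,"claw":0.3},{"tx":0,"ty":0,"tz":3,"wx":0,"wy":0,"wz":0,"claw":0.3},{"tx":0,"ty":0,"tz":0,"wx":0,"wy":0,"wz":0,"claw":0.3},{"tx":0,"ty":0,"tz":0,"wx":0,"wy":0,"wz":0,"claw":0.3}]'
python3 rel.py
```

```text
clock: 24.4
tool_pos: [611.0, -207.3, 130.0]
eef_rot: [[-0.907, -0.236, 0.348], [-0.22, 0.972, 0.084], [-0.358, -0.0, -0.934]]
force: [-0.3, -0.2, -1.9]
gripper_width: 0.447
finger_force: 60.7
t 24.4 pos [ 611.03 -207.34  130.01] w 0.446777808250748 F tool [ 0.98 -0.16  1.61]
mouth in tool frame [-1.    1.42 14.64] tube -z in tool [-0.  0.  1.] tube x in tool [-0.93  0.   -0.  ]
```

```bash
python3 -m creep '[{"tx":0,"ty":0,"tz":0,"wx":0,"wy":0,"wz":0,"claw":0.6},{"tx":0,"ty":0,"tz":0,"wx":0,"wy":0,"wz":0,"claw":0.65},{"tx":0,"ty":0,"tz":0,"wx":0,"wy":0,"wz":0,"claw":0.65},{"tx":0,"ty":0,"tz":-15,"wx":0,"wy":0,"wz":0,"claw":0.65},{"tx":0,"ty":0,"tz":-20,"wx":0,"wy":0,"wz":0,"claw":0.65},{"tx":0,"ty":0,"tz":0,"wx":0,"wy":0,"wz":0,"claw":0},{"tx":0,"ty":0,"tz":0,"wx":0,"wy":0,"wz":0,"claw":0},{"tx":0,"ty":0,"tz":0,"wx":0,"wy":0,"wz":0,"claw":0},{"tx":0,"ty":0,"tz":0,"wx":0,"wy":0,"wz":0,"claw":0}]'
python3 mouth.py w21;python3 rel.py;python3 ht.py w21
```

```text
clock: 25.3
tool_pos: [598.4, -209.6, 161.8]
eef_rot: [[-0.908, -0.237, 0.347], [-0.221, 0.972, 0.086], [-0.357, 0.001, -0.934]]
force: [0.5, -0.1, -0.2]
gripper_width: 0.006
finger_force: 0.0
expected [-1.66  0.54 48.87] rim z 46.59110007718402 n 1974 ls [-2.02 -0.76] enc -1.0558291673660278 -1.0347628593444824 27.98575210571289
t 25.35 pos [ 598.44 -209.61  161.78] w -0.001659837455152022 F tool [-0.1  -0.51  0.07]
mouth in tool frame [-1.61  0.6  48.87] tube -z in tool [-0.  0.  1.] tube x in tool [-0.93  0.   -0.  ]
n 4488 height [29.46 65.45 66.93] tilt x,y deg [-21.7   -2.26] centre h 61.94861658816906
```

```bash
python3 -m creep '[{"tx":-1.5,"ty":0,"tz":10,"wx":0,"wy":0,"wz":0,"claw":0},{"tx":-1.5,"ty":0,"tz":15,"wx":0,"wy":0,"wz":0,"claw":0},{"tx":-0.3,"ty":0,"tz":6,"wx":0,"wy":0,"wz":0,"claw":0},{"tx":0,"ty":0,"tz":4,"wx":0,"wy":0,"wz":0,"claw":0},{"tx":0,"ty":0,"tz":4,"wx":0,"wy":0,"wz":0,"claw":0},{"tx":0,"ty":0,"tz":4,"wx":0,"wy":0,"wz":0,"claw":0},{"tx":0,"ty":0,"tz":4,"wx":0,"wy":0,"wz":0,"claw":0},{"tx":0,"ty":0,"tz":4,"wx":0,"wy":0,"wz":0,"claw":0}]'
python3 rel.py
python3 -m creep '[{"tx":0.5,"ty":0,"tz":3,"wx":0,"wy":0,"wz":0,"claw":0},{"tx":0.3,"ty":0,"tz":2,"wx":0,"wy":0,"wz":0,"claw":0},{"tx":0,"ty":0,"tz":0,"wx":0,"wy":0,"wz":0,"claw":0}]'
python3 rel.py
```

```text
clock: 26.15
tool_pos: [619.6, -205.7, 116.3]
eef_rot: [[-0.907, -0.235, 0.349], [-0.22, 0.972, 0.084], [-0.358, -0.001, -0.934]]
force: [-2.5, 0.5, 2.3]
gripper_width: 0.004
finger_force: 1.5
t 26.15 pos [ 619.61 -205.69  116.31] w 0.004276942901356157 F tool [ 1.34  1.09 -3.  ]
mouth in tool frame [ 2.24  1.84 -1.27] tube -z in tool [0. 0. 1.] tube x in tool [-0.93  0.    0.  ]
clock: 26.45
tool_pos: [620.7, -204.5, 110.9]
eef_rot: [[-0.907, -0.236, 0.348], [-0.221, 0.972, 0.085], [-0.358, 0.0, -0.934]]
force: [0.3, 0.0, -0.1]
gripper_width: 0.005
finger_force: 0.0
t 26.45 pos [ 620.67 -204.47  110.93] w 0.00529942565220224 F tool [-0.27 -0.03  0.2 ]
mouth in tool frame [ 1.54  0.91 -6.77] tube -z in tool [-0.  0.  1.] tube x in tool [-0.93  0.   -0.  ]
```

```bash
python3 -m creep '[{"tx":0.3,"ty":0,"tz":2,"wx":0,"wy":0,"wz":0,"claw":0},{"tx":0.3,"ty":0,"tz":1.5,"wx":0,"wy":0,"wz":0,"claw":0},{"tx":0,"ty":0,"tz":1,"wx":0,"wy":0,"wz":0,"claw":0},{"tx":0,"ty":0,"tz":0,"wx":0,"wy":0,"wz":0,"claw":0}]'
python3 rel.py
python3 -m creep '[{"tx":0,"ty":0,"tz":-10,"wx":0,"wy":0,"wz":0,"claw":0},{"tx":0,"ty":0,"tz":-35,"wx":0,"wy":0,"wz":0,"claw":0},{"tx":0,"ty":0,"tz":-40,"wx":0,"wy":0,"wz":0,"claw":0.3},{"tx":0,"ty":0,"tz":-20,"wx":0,"wy":0,"wz":0,"claw":0.7},{"tx":0,"ty":0,"tz":0,"wx":0,"wy":0,"wz":0,"claw":0.7},{"tx":0,"ty":0,"tz":0,"wx":0,"wy":0,"wz":0,"claw":0.7}]'
python3 mouth.py w22; python3 ht.py w22; python3 -c "
import cv2
a=cv2.imread('pics/w22.png')[150:320,220:420];cv2.imwrite('pics/w22c.png',cv2.resize(a,None,fx=3.4,fy=3.4,interpolation=2))"
```

```text
clock: 26.85
tool_pos: [621.4, -204.6, 109.0]
eef_rot: [[-0.907, -0.236, 0.349], [-0.221, 0.972, 0.085], [-0.359, 0.0, -0.933]]
force: [-7.2, 1.3, 11.1]
gripper_width: -0.002
finger_force: 6.4
t 26.85 pos [ 621.45 -204.56  109.04] w -0.0016112328105231785 F tool [  2.24   2.93 -12.72]
mouth in tool frame [ 1.54  1.18 -8.8 ] tube -z in tool [0. 0. 1.] tube x in tool [-0.93  0.    0.  ]
clock: 27.45
tool_pos: [585.0, -213.3, 205.0]
eef_rot: [[-0.907, -0.236, 0.348], [-0.221, 0.972, 0.085], [-0.359, -0.0, -0.934]]
force: [0.4, -0.3, -0.7]
gripper_width: 0.68
finger_force: 0.0
expected [ 0.98  1.03 94.22] rim z 92.04696702583786 n 1822 ls [ 1.12 -0.13] enc 1.2738265991210938 -0.4724172353744507 28.09394073486328
n 2463 height [21.88 43.   44.18] tilt x,y deg [-7.19 -0.33] centre h 41.39644685795107
```

View pics/w22c.png

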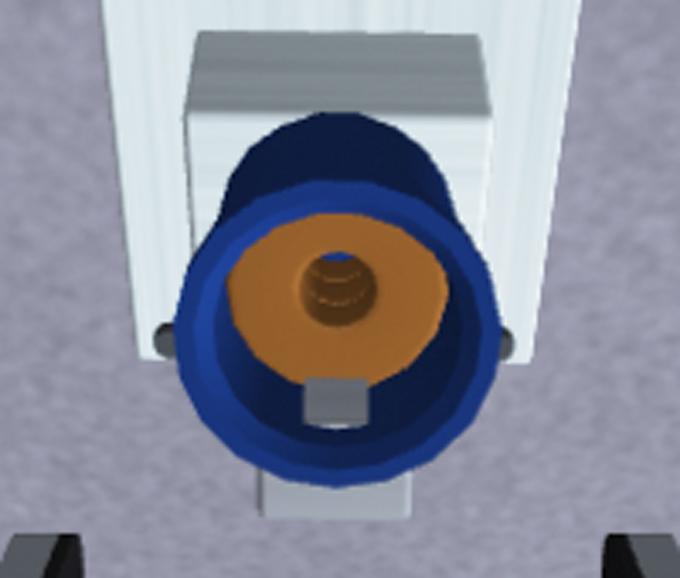

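The stack is in, with the latch at (335,400) overhanging the top ring. One quick flatness check excluding the hole, and hand in if good.

```bash
sed -i 's/^for _ in/k=H>np.median(H)-2.5;q,H=q[k],H[k]\nfor _ in/' ht.py; python3 ht.py w22; python3 ht.py w14; python3 ht.py w7
```

```text
n 2463 height [21.88 43.   44.18] tilt x,y deg [-0.55 -0.46] centre h 43.11038824923558
n 1812 height [14.65 29.   30.19] tilt x,y deg [-0.53 -0.39] centre h 29.144814860461675
n 1294 height [12.77 15.02 16.16] tilt x,y deg [-0.28 -0.27] centre h 15.110529778757646
```

The rings lie flat at 15.1, 29.1 and 43.1 mm, so the spacing is exactly 14 mm.

```bash
python3 -c "
from station import ctrl
print(ctrl.finish_job())"
```

```text
the job is handed in; nothing more can be done
None
```

The job is handed in: the three bronze rings lie flat in one column in the blue tube with the latch sprung back over the top ring, finished at about 27.5 s of the 72 s, and I saw no contact with the other gear.

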